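Level the resin curing stand and stack the second mould tray

TASK

First level the resin curing stand by turning its two foot knobs until both bubbles sit between their marks. Then draw the loose mould tray out of the dust hood until it is wholly clear, let go of it lying flat on the bench, then pick it up again and stack it gently and squarely, edges flush, right way up on top of the tray fixed to the stand. Leave the stand level and do not push the other bench things about.

Things in the scene. Friction and masses are not known exactly. Their poses are not given: they have to be found in the camera images.
- stand: Grey levelling stand fixed to the bench; origin on the bench under the pivot, x towards its far side (away from its front knob), y to its left. A 170 (x) x 150 (y) x 8 mm aluminium platform pivots at its centre at height 50 mm (its top at 58 mm); the lower tray is fixed on it. A blue cradle under it tilts front to back and carries platform and side knob.
- platform_centre (a point): Middle of the platform's top face, z normal to it. Green vials with yellow bubbles and black marks: one along x just beyond its left (+y) edge shows front-to-back tilt, one along y on its far (+x) edge shows side tilt. A bubble goes to the high side, 3 mm per 0.02 rad, and 3 mm off its middle it reaches a mark.
- tilt_front (a joint): Front-to-back tilt of the platform, rad: 0 is level, positive means the edge at the front knob is too high. Turning the front knob clockwise seen from above lowers that edge by 0.05 rad per rad of knob.
- tilt_side (a joint): Side tilt of the platform, rad: 0 is level, positive means the edge at the side knob is too high. Turning the side knob clockwise seen from above lowers that edge by 0.05 rad per rad of knob; it may start on either side of level.
- knob_front_grip (a point): Grip point on the front foot knob's upright axis, 115 mm from the stand's centre towards its -x. Round black fluted knob, 38 mm across and 28 mm tall, underside 88 mm and top 116 mm above the bench, this point at 104 mm. Grip at any yaw; white line on top. Stays where it is left; needs more than one grasp.
- knob_side_grip (a point): Grip point of the side foot knob, the same knob, 105 mm from the stand's centre towards its -y (right). It rides on the cradle and so leans with the front-to-back tilt; upright, at the same height, once that is level.
- lower_tray: Mould tray fixed in the middle of the platform, square with it: flat closed aluminium box 100 (x) x 60 (y) x 18 (z) mm with a blue flat top and an orange tab 10 mm wide, 16 mm high, standing 24 mm out of the middle of its -x end. Origin at the centre of its underside; the pile seat is its top face, 18 mm above.
- tray: The loose mould tray, of the same shape, colours and size as the lower one, about 0.2 kg; origin at the centre of its underside, x along its 100 mm length away from its orange tab, y along its 60 mm width, z up. It starts flat on the bench, parked in the hood, its tab and about 20 mm of its length sticking out.
- hood: Dust hood fixed on the bench: two wooden side walls, a back wall and a clear acrylic roof, 150 (x) x 100 (y) x 50 (z) mm overall, open at its -x end; tunnel 80 mm wide and 46 mm high, bench as its floor. Origin on the bench at its centre; its mouth is 75 mm towards its -x. The bench before the mouth is free.
- burr_stand: Lavender three-tier round burr stand with burrs, fixed, 150 mm across, about 120 mm tall. Bystander; origin at the centre of its underside.
- tool_pot: Dark pot with needle files, 90 mm across, about 155 mm tall over the files. Bystander; origin at the centre of its underside.
- file: Slim hand tool (screwdriver) 170 mm long with a blue handle, lying on the bench. Bystander; lies along its x.
- brush: Brush 150 mm long lying on the bench. Bystander; lies along its x.
- anvil: Small steel bench block on a dark wood base, 60 x 60 x 45 mm. Bystander; origin under its centre.
- figurine: Purple figurine 48 mm across, 75 mm tall. Bystander; origin under its centre.
- jar: Closed jar 52 mm across, 55 mm tall. Bystander; origin under its centre.
There are look-alikes about, which are no part of the job. Leave any red look-alike of the tray alone.

How it is judged:
On the way, in this order (a step that is already met when the one before it is completed fails the run):
1. the platform is level both ways, within 0.02 rad (angle between platform_centre's own z axis and vertical below 0.02 rad), for 0.3 s.
2. the loose tray is drawn wholly out of the hood, lies flat on the bench and is let go (x of tray in the frame of hood below -0.127 m and height (world z) of tray below 0.006 m and angle between tray's own z axis and vertical below 0.1 rad and contact force between tray and the fingers below 0.1 N and linear speed of tray below 0.02 m/s), for 0.2 s.
3. the tray lies squarely on the lower tray (horizontal distance between tray and lower_tray below 0.006 m and z of tray in the frame of lower_tray between 0.015 and 0.022 m and angle between the x axis of tray and the x axis of lower_tray, either way round below 0.08 rad and angle between the z axis of tray and the z axis of lower_tray, either way round below 0.05 rad and angle between tray's own z axis and vertical below 0.1 rad), for 0.2 s.
At the end, for the whole second after the job is handed in: The platform is level within 0.02 rad; the loose tray lies right way up on the lower tray, its centre within 6 mm of the lower tray's in plan, turned no more than 0.08 rad from it (either end may carry the tab), flat on it (within 0.05 rad and -3/+4 mm), released and at rest (all of step 3 and angle between platform_centre's own z axis and vertical below 0.02 rad and contact force between tray and the fingers below 0.1 N and linear speed of tray below 0.02 m/s); the robot touches nothing.
It fails at once if a bystander is moved more than 25 mm (distance of any of tool_pot, file, brush, anvil, figurine, jar from where it was at the start of the episode above 0.025 m).
It fails at once if the tray is dropped or thrown on the pile: it moves faster than 0.3 m/s within 12 mm above the lower tray (horizontal distance between tray and lower_tray below 0.03 m and z of tray in the frame of lower_tray between 0.01 and 0.03 m and linear speed of tray above 0.3 m/s).
It also fails if it takes over 69 s, if anything falls off the work surface, if the arm or the gripper's body presses on something with over 40 N, if the wrist force passes 120 N, or if a joint passes its speed limit or range.

ROBOT

A 6-joint arm with a two-finger parallel gripper is mounted at the origin on the work surface. World frame = base frame: x ahead of the robot, y to its left, z up, the work surface at z = 0. Lengths are in m, angles in rad, forces in N, time in s.
With the tool pointing down it reaches from about 0.375 to 0.925 m from the base axis. Payload 5.7 kg.
Tool frame: the origin (TCP) lies on the front face of the gripper's body, between the roots of the fingers; the fingertips stand 80 mm ahead of it and the grasp point (between the pads) lies 61 mm ahead of it (env.grip_point_offset is the x of the grasp point in the tool frame, in m); x points along the fingers, y is the direction in which the jaws open and shut, and the axes are right-handed (so a half turn about x gives the same grasp; the last joint's range is limited). The gripper opens to 88 mm and grips with 3 to 60 N. Pads are 20 mm wide; open, the fingers measure 115 mm over their backs; the gripper's body (75 mm by 178 mm) begins 61 mm behind the grasp point.
Start: joints at [1.003, 0.359, 1.51, -0, 1.272, -0.115], TCP at [0.262, 0.54, 0.303] pointing down, gripper open.
Joint ranges: [-2.97, 2.97], [-1.01, 2.36], [0.21, 2.38], [-0.96, 4.11], [0.2, 2.71], [-2.98, 2.98]. Speed limits (rad/s): [2.39, 2.39, 3.14, 3.14, 3.14, 3.14].

INTERFACE

Orientations are given as a rotation vector (axis times angle).
In Python, from cell import get_obs, imaging, env gives the robot as it stands.
- The arm moves only by the shell command python3 -m handwheel 'ROWS'. ROWS is JSON, a list of rows, each an object of numbers: "tx", "ty", "tz": the shift along the tool's x, y, z in mm; "rx", "ry", "rz": the turn, a rotation vector about the tool's x, y, z in rad; "fingers": the closure, from -1 (fully open) to 1 (shut), so that 0 is half open. In form: [{"tx": .., "ty": .., "tz": .., "rx": .., "ry": .., "rz": .., "fingers": ..}, ...]. A call has exactly 5 rows; each row shifts and turns the commanded pose from where the row before left it, along the tool's axes as they then stand; what a row does not reach is not made up. A row lasts 1/8 s, in which the tool goes at most 62.5 mm and 10.7 degrees, less where a joint would pass 70% of its speed; a pose out of reach is approached as far as the arm can. A call is refused whole if a number of a shift passes 62.5 or a number of a turn 0.188, either way. A call with a gripper value outside its range is refused whole. The fingers move at their own pace and stop on an object; the grip force is fixed at half the most. Time passes only in rows, so rows that do not move let the fingers close, or fill a call up. It gives the time, the measured TCP pose, the force and the opening at its end, in the units of the state.
- get_obs(): the state, without advancing time (a new reading comes with each control period).
- imaging.grab_frame(name): name is "scene" or "top" or "wrist"; returns a dict with "img" (480x640x3 uint8, red, green, blue), "camera_matrix" (3x3 intrinsics, pixels), "extrinsics" (4x4, takes a point from camera to world coordinates); the wrist camera has in their place "tool_from_camera" (4x4, takes a point from camera to tool coordinates, whose origin is the TCP and whose axes are the tool frame's). Camera axes: x right, y up, looking along -z (the intrinsics and any distortion apply to the point x, -y, -z); pixel columns grow to the right and rows downward; lengths in m; the calibration is good to about 2 mm. The wrist camera is an equidistant fisheye: a pixel r from the principal point sees the ray r / f radians off the axis. A picture is of the moment at which its call begins: read the wrist's pose just before it. There is no depth.
- env.close_job(): hands the job in, once; it reports no verdict.
The state is a dict: "time_s": time; "q": joint angles; "qvel": joint speeds; "effort": joint torques, N m; "ee_pos": TCP position; "tool_rot": TCP orientation; "ft_force": force on the tool from outside, world axes, zero at the start; "torque": the same for the moment, N m; "grip_width": finger opening in m.
Only numpy, scipy, OpenCV 4.12 (cv2) and the standard library are available. Lean on these libraries where they do the work, as an engineer would, in place of code of your own. Each camera call takes 0.05 s, during which the arm holds its last target. There are 200 camera calls.

## Working session

There is one attempt and no reset: what is moved stays moved. The work goes in short steps, Python scripts to look and compute and a shell command to move; the robot and the scene stay as the last step left them, time stands still between calls to the robot, and variables do not carry over. Pictures are saved under pics/ and viewed, about 8 in all and at most 12, crops included, and the job is handed in when it is done.

```bash
ls; mkdir -p pics; cat > h.py <<'E'
import numpy as np, cv2
from scipy.spatial.transform import Rotation as R
from cell import get_obs, imaging, env
def grab(n,f):
    o=get_obs(); d=imaging.grab_frame(n); cv2.imwrite('pics/'+f+'.png',d['img'][:,:,::-1]); 
    T=np.eye(4); T[:3,:3]=R.from_rotvec(o['tool_rot']).as_matrix(); T[:3,3]=o['ee_pos']
    E=d['extrinsics'] if 'extrinsics' in d else T@np.array(d['tool_from_camera'])
    np.savez('pics/'+f+'.npz',img=d['img'],K=d['camera_matrix'],E=E,w=int(n=='wrist')); return o
def load(f): return np.load('pics/'+f+'.npz')
def ray(f,uv):
    d=load(f);K=d['K'];E=d['E'];x=(uv[0]-K[0,2])/K[0,0];y=(uv[1]-K[1,2])/K[1,1]
    if d['w']:
        r=np.hypot(x,y);s=np.sin(r)/max(r,1e-9);v=np.array([x*s,-y*s,-np.cos(r)])
    else: v=np.array([x,-y,-1])
    v=E[:3,:3]@v; return E[:3,3],v/np.linalg.norm(v)
def onz(f,uv,z):
    p,v=ray(f,uv); return p+v*(z-p[2])/v[2]
def proj(f,P):
    d=load(f);K=d['K'];E=d['E'];c=E[:3,:3].T@(np.array(P)-E[:3,3]);x,y,z=c[0],-c[1],-c[2]
    if d['w']:
        h=np.hypot(x,y);t=np.arctan2(h,z);k=t/max(h,1e-9);return np.array([K[0,0]*x*k+K[0,2],K[1,1]*y*k+K[1,2]])
    return np.array([K[0,0]*x/z+K[0,2],K[1,1]*y/z+K[1,2]])
E
python3 - <<'E'
from h import *
for n in ['top','scene','wrist']: 
    o=grab(n,n+'0'); d=load(n+'0'); print(n,d['K'].tolist(),np.round(d['E'],3).tolist())
print(o)
a=load('top0')['img'];b=load('scene0')['img']
E
```

```text
pics
top [[488.9899832402214, 0.0, 318.49879282912025], [0.0, 488.9899832402214, 246.2034078224448], [0.0, 0.0, 1.0]] [[0.015, 0.978, -0.21, 0.3], [-1.0, 0.015, -0.001, 0.05], [0.002, 0.21, 0.978, 1.203], [0.0, 0.0, 0.0, 1.0]]
scene [[601.360444212429, 0.0, 317.416950341541], [0.0, 601.360444212429, 235.26255165435407], [0.0, 0.0, 1.0]] [[0.449, -0.504, 0.738, 1.794], [0.893, 0.234, -0.384, -0.609], [0.02, 0.831, 0.555, 1.064], [0.0, 0.0, 0.0, 1.0]]
wrist [[371.64829954431775, 0.0, 324.93571546186604], [0.0, 371.64829954431775, 238.0093870986237], [0.0, 0.0, 1.0]] [[0.437, -0.873, -0.215, 0.204], [0.899, 0.424, 0.107, 0.566], [-0.002, -0.24, 0.971, 0.383], [0.0, 0.0, 0.0, 1.0]]
{'time_s': 0.1, 'q': array([ 1.00290620e+00,  3.59459390e-01,  1.51133257e+00, -1.74916392e-05,
        1.27249270e+00, -1.15113876e-01]), 'qvel': array([-0.00062318,  0.00052374, -0.00311418,  0.00135917,  0.00023111,
        0.00083547]), 'effort': array([ 4.33418500e-04, -5.16354132e+01, -2.71408331e+01,  6.77721854e-02,
        2.76230281e-02, -4.96025893e-05]), 'ee_pos': array([0.26222922, 0.53911242, 0.30187462]), 'tool_rot': array([ 0.35381632,  1.54203126, -0.35634729]), 'ft_force': array([ 0.5398106 , -0.22465695, -0.65032449]), 'torque': array([ 0.04358157, -0.02289601,  0.03132215]), 'grip_width': 0.08787513472040838}
```

View pics/top0.png

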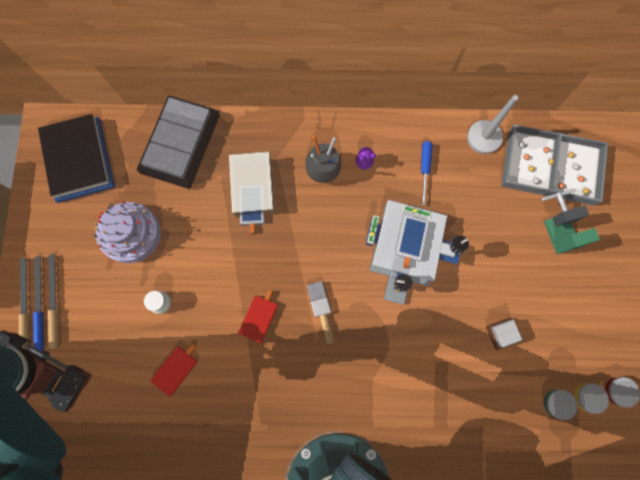

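View pics/scene0.png

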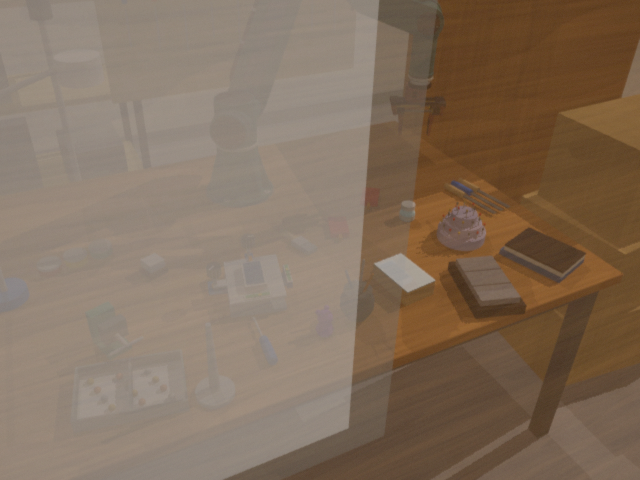

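Top view: the stand is at about (410,240), with its front knob at (402,283), side knob at (459,243) and vials at (373,230) and (418,211). The hood is at (250,185) with the blue tray inside, tab at (252,229). The two red trays at (258,318) and (174,370) are look-alikes. The scene camera is veiled. I'll enlarge to confirm.

```bash
python3 - <<'E'
from h import *
a=load('top0')['img'][:,:,::-1]
c=np.hstack([cv2.resize(a[190:310,355:475],(480,480),interpolation=cv2.INTER_CUBIC),cv2.resize(a[140:240,215:285],(318,480)[0:2] if 0 else (300,429),interpolation=cv2.INTER_CUBIC) if 0 else cv2.resize(a[145:245,215:281],(317,480),interpolation=cv2.INTER_CUBIC)])
cv2.imwrite('pics/crop1.png',c)
for n,uv,z in [('front knob',(402,283),.116),('side knob',(459,243),.116),('platform c?',(410,240),.07),('tab end',(252,230),.016),('hood front L',(232,214),.05),('hood front R',(273,211),.05),('hood back L',(229,154),.05),('hood back R',(269,152),.05)]: print(n,np.round(onz('top0',uv,z),3))
E
```

```text
front knob [ 0.453 -0.137  0.116]
side knob [ 0.547 -0.269  0.116]
platform c? [ 0.562 -0.166  0.07 ]
tab end [0.595 0.218 0.016]
hood front L [0.626 0.264 0.05 ]
hood front R [0.635 0.164 0.05 ]
hood back L [0.782 0.279 0.05 ]
hood back R [0.789 0.179 0.05 ]
```

View pics/crop1.png

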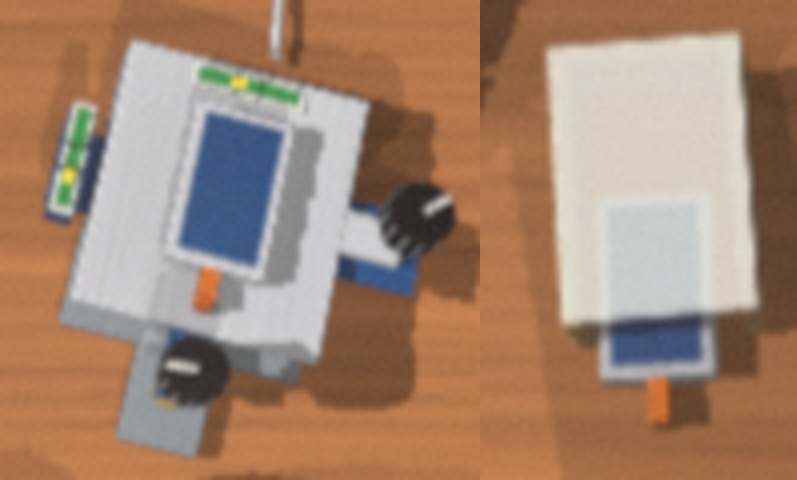

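Crop: the stand's x axis points up and slightly right, yaw about -0.24. The left vial's bubble is towards the front knob, at (68,177) against a vial middle of (72,160): front high, turn clockwise. The far vial's bubble is left of the middle, (240,82) against (250,85): side knob low, turn counter-clockwise. Both knob positions agree with a stand centre of about (0.568,-0.166). The tray in the hood is blue with an orange tab, so it is the right one.

```bash
cat >> h.py <<'E'
def plan(g,yaw,q=None):
    """grip point target (world), yaw of tool y (mod pi) ; tool straight down"""
    o=get_obs(); M=R.from_rotvec(o['tool_rot']); m=M.as_matrix()
    c=np.arctan2(m[1,1],m[0,1]); y=c+(yaw-c+np.pi/2)%np.pi-np.pi/2
    X=np.array([0,0,-1.]);Y=np.array([np.cos(y),np.sin(y),0]);W=np.stack([X,Y,np.cross(X,Y)],1)
    rv=(M.inv()*R.from_matrix(W)).as_rotvec(); off=env.grip_point_offset
    d=W.T@(np.array(g)-off*X-o['ee_pos']) if 1 else 0
    print('t',o['time_s'],'yaw now',round(c,3),'q6',round(o['q'][5],3),'grip now',np.round(o['ee_pos']+off*m[:,0],4),'F',np.round(o['ft_force'],1),'w',round(o['grip_width'],4))
    print(' first rot',np.round(rv,3),'then shift mm',np.round(d*1000,1))
E
python3 - <<'E'
from h import *
o=get_obs();print(np.round(R.from_rotvec(o['tool_rot']).as_matrix(),3),np.round(load('wrist0')['E'],3).shape)
d=imaging.grab_frame('wrist');print(np.round(d['tool_from_camera'],3))
for yw in (-0.24,-.24+1.57): plan((0.50,-0.14,0.28),yw)
E
```

```text
[[-0.001  0.437  0.899]
 [-0.001  0.899 -0.437]
 [-1.    -0.001 -0.   ]] (4, 4)
[[ 0.001  0.241 -0.971 -0.081]
 [ 1.    -0.001  0.001 -0.002]
 [-0.    -0.971 -0.241 -0.064]
 [ 0.     0.     0.     1.   ]]
t 0.2 yaw now 1.118 q6 -0.115 grip now [0.2623 0.5392 0.2408] F [ 0.9 -0.5 -0.2] w 0.0878
 first rot [1.358e+00 1.000e-03 1.000e-03] then shift mm [-39.2 392.4 603.3]
t 0.2 yaw now 1.118 q6 -0.115 grip now [0.2623 0.5392 0.2408] F [ 0.9 -0.5 -0.2] w 0.0878
 first rot [-0.212 -0.     0.001] then shift mm [ -39.2 -603.   392.8]
```

```bash
python3 -m handwheel '[{"tx":-3,"ty":-30,"tz":45,"rx":-0.043},{"tx":-3,"ty":-30,"tz":45,"rx":-0.043},{"tx":-3,"ty":-30,"tz":45,"rx":-0.043},{"tx":-3,"ty":-30,"tz":45,"rx":-0.043},{"tx":-3,"ty":-30,"tz":45,"rx":-0.04}]' && python3 -m handwheel '[{"tx":-3,"ty":-48,"tz":20},{"tx":-3,"ty":-48,"tz":20},{"tx":-3,"ty":-48,"tz":20},{"tx":-3,"ty":-48,"tz":20},{"tx":-3,"ty":-48,"tz":20}]' && python3 -m handwheel '[{"tx":-3,"ty":-48,"tz":10},{"tx":-3,"ty":-48,"tz":10},{"tx":-3,"ty":-48,"tz":10},{"tx":-3,"ty":-48,"tz":10},{"ty":-20,"tz":10}]'
python3 - <<'E'
from h import *
plan((0.50,-0.14,0.28),1.33); grab('wrist','w1')
E
```

```text
t 0.2 yaw now 1.118 q6 -0.115 grip now [0.2623 0.5392 0.2408] F [ 0.9 -0.5 -0.2] w 0.0878
 first rot [-0.212 -0.     0.001] then shift mm [ -39.2 -603.   392.8]schema error: expected keys tx, ty, tz, rx, ry, rz, fingers
```

View pics/w1.png

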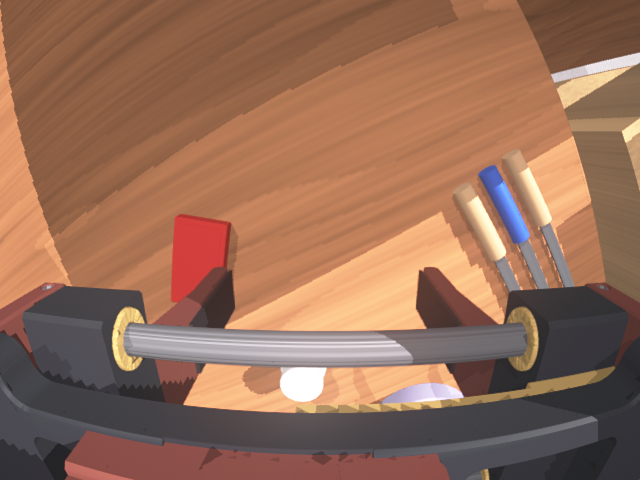

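The rows need all seven keys, so no move was made. The picture shows only the bench near the start: the wrist camera looks back towards tool -z. I'll go straight to the front knob.

```bash
python3 -m handwheel '[{"tx":-3,"ty":-30,"tz":45,"rx":-0.043,"ry":0,"rz":0,"fingers":-1},{"tx":-3,"ty":-30,"tz":45,"rx":-0.043,"ry":0,"rz":0,"fingers":-1},{"tx":-3,"ty":-30,"tz":45,"rx":-0.043,"ry":0,"rz":0,"fingers":-1},{"tx":-3,"ty":-30,"tz":45,"rx":-0.043,"ry":0,"rz":0,"fingers":-1},{"tx":-3,"ty":-30,"tz":45,"rx":-0.04,"ry":0,"rz":0,"fingers":-1}]' && python3 -m handwheel '[{"tx":0,"ty":-48,"tz":20,"rx":0,"ry":0,"rz":0,"fingers":-1},{"tx":0,"ty":-48,"tz":20,"rx":0,"ry":0,"rz":0,"fingers":-1},{"tx":0,"ty":-48,"tz":20,"rx":0,"ry":0,"rz":0,"fingers":-1},{"tx":0,"ty":-48,"tz":10,"rx":0,"ry":0,"rz":0,"fingers":-1},{"tx":0,"ty":-48,"tz":10,"rx":0,"ry":0,"rz":0,"fingers":-1}]' 
python3 - <<'E'
from h import *
plan((0.453,-0.137,0.17),1.33)
plan((0.453,-0.137,0.17),1.33+.65)
E
```

```text
time_s: 0.88
ee_pos: [0.4191, 0.3177, 0.3178]
tool_rot: [0.188, 1.563, -0.188]
ft_force: [0.7, 0.2, 0.3]
grip_width: 0.0878
time_s: 1.5
ee_pos: [0.4388, 0.0655, 0.3177]
tool_rot: [0.189, 1.562, -0.189]
ft_force: [1.0, -0.1, -1.1]
grip_width: 0.0877
t 1.5 yaw now 1.33 q6 -1.338 grip now [0.4388 0.0655 0.2564] F [ 1.  -0.1 -1.1] w 0.0877
 first rot [0. 0. 0.] then shift mm [  86.4 -193.2   62.1]
t 1.5 yaw now 1.33 q6 -1.338 grip now [0.4388 0.0655 0.2564] F [ 1.  -0.1 -1.1] w 0.0877
 first rot [-0.65  0.    0.  ] then shift mm [  86.4 -191.4  -67.5]
```

```bash
python3 -m handwheel '[{"tx":16,"ty":-39,"tz":12,"rx":0,"ry":0,"rz":0,"fingers":-1},{"tx":16,"ty":-39,"tz":12,"rx":0,"ry":0,"rz":0,"fingers":-1},{"tx":16,"ty":-39,"tz":12,"rx":0,"ry":0,"rz":0,"fingers":-1},{"tx":16,"ty":-39,"tz":13,"rx":0,"ry":0,"rz":0,"fingers":-1},{"tx":16,"ty":-37,"tz":13,"rx":0,"ry":0,"rz":0,"fingers":-1}]' 
python3 - <<'E'
from h import *
plan((0.453,-0.137,0.104),1.33); grab('wrist','w2')
print(proj('w2',(.453,-.137,.116)))
E
```

```text
time_s: 2.12
ee_pos: [0.4531, -0.1366, 0.2373]
tool_rot: [0.189, 1.562, -0.189]
ft_force: [0.0, -0.4, -1.0]
grip_width: 0.0878
t 2.125 yaw now 1.33 q6 -1.769 grip now [ 0.4531 -0.1366  0.176 ] F [ 0.  -0.4 -1. ] w 0.0878
 first rot [-0.  0.  0.] then shift mm [72.  -0.4  0. ]
[327.52397666 262.53424237]
```

View pics/w2.png

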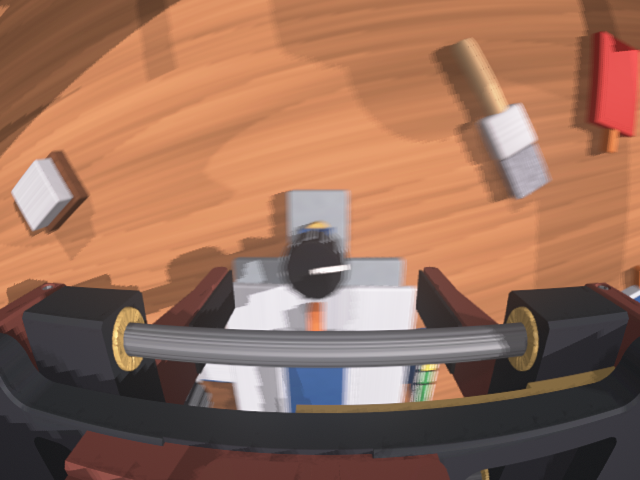

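The knob top is centred at about (316,266), where (327,262) was predicted. I'll correct for that and grip.

```bash
python3 - <<'E'
from h import *
im=load('w2')['img'].astype(int); m=((im.max(2)<75)).astype(np.uint8); m[:, :270]=0;m[:,365:]=0;m[:225]=0;m[310:]=0
n,l,s,c=cv2.connectedComponentsWithStats(m); i=1+s[1:,4].argmax(); print(s[i],c[i])
for uv in (c[i],(316,266)): g=onz('w2',uv,.116); print(g); plan((g[0],g[1],.104),1.33)
E
```

```text
[ 287  232   54   66 2228] [312.72486535 267.62746858]
[ 0.45396882 -0.14598873  0.116     ]
t 2.175 yaw now 1.329 q6 -1.772 grip now [ 0.4536 -0.1404  0.1745] F [ 1.4 -3.2 -0.5] w 0.0879
 first rot [-0.001  0.     0.003] then shift mm [70.5 -5.5  1.7]
[ 0.45345857 -0.14391732  0.116     ]
t 2.175 yaw now 1.329 q6 -1.772 grip now [ 0.4536 -0.1404  0.1745] F [ 1.4 -3.2 -0.5] w 0.0879
 first rot [-0.001  0.     0.003] then shift mm [70.5 -3.6  0.7]
```

```bash
python3 -m handwheel '[{"tx":18,"ty":-2,"tz":1,"rx":0,"ry":0,"rz":0,"fingers":-1},{"tx":18,"ty":-2,"tz":0,"rx":0,"ry":0,"rz":0,"fingers":-1},{"tx":18,"ty":-1,"tz":0,"rx":0,"ry":0,"rz":0,"fingers":-1},{"tx":17,"ty":0,"tz":0,"rx":0,"ry":0,"rz":0,"fingers":-1},{"tx":0,"ty":0,"tz":0,"rx":0,"ry":0,"rz":0,"fingers":1}]' && python3 -m handwheel '[{"tx":0,"ty":0,"tz":0,"rx":0,"ry":0,"rz":0,"fingers":1},{"tx":0,"ty":0,"tz":0,"rx":0,"ry":0,"rz":0,"fingers":1},{"tx":0,"ty":0,"tz":0,"rx":0,"ry":0,"rz":0,"fingers":1},{"tx":0,"ty":0,"tz":0,"rx":0,"ry":0,"rz":0,"fingers":1},{"tx":0,"ty":0,"tz":0,"rx":0,"ry":0,"rz":0,"fingers":1}]'
python3 - <<'E'
from h import *
plan((0.4535,-0.144,0.104),1.33)
E
```

```text
time_s: 2.8
ee_pos: [0.4521, -0.1398, 0.1658]
tool_rot: [0.19, 1.565, -0.188]
ft_force: [0.7, 0.1, 0.2]
grip_width: 0.0808
time_s: 3.42
ee_pos: [0.453, -0.14, 0.1669]
tool_rot: [0.19, 1.562, -0.189]
ft_force: [0.2, 1.8, 3.6]
grip_width: 0.0373
t 3.425 yaw now 1.33 q6 -1.776 grip now [ 0.453  -0.14    0.1056] F [0.2 1.8 3.6] w 0.0373
 first rot [-0.  0. -0.] then shift mm [ 1.6 -3.7  1.4]
```

Gripped at 37 mm. Turning clockwise (+rx), then checking the bubbles from above.

```bash
python3 -m handwheel '[{"tx":0,"ty":0,"tz":0,"rx":0.18,"ry":0,"rz":0,"fingers":1},{"tx":0,"ty":0,"tz":0,"rx":0.18,"ry":0,"rz":0,"fingers":1},{"tx":0,"ty":0,"tz":0,"rx":0.18,"ry":0,"rz":0,"fingers":1},{"tx":0,"ty":0,"tz":0,"rx":0.18,"ry":0,"rz":0,"fingers":1},{"tx":0,"ty":0,"tz":0,"rx":0.18,"ry":0,"rz":0,"fingers":1}]'
cat >> h.py <<'E'
def bub(f):
    """tilt_front, tilt_side estimates from yellow bubble vs green vial in top picture"""
    im=load(f)['img']; hsv=cv2.cvtColor(im,cv2.COLOR_RGB2HSV)
    g=cv2.inRange(hsv,(45,90,50),(80,255,255)); y=cv2.inRange(hsv,(22,110,130),(40,255,255))
    for name,(u,v) in (('front',(373,230)),('side',(418,211))):
        s=np.zeros_like(g); s[v-18:v+19,u-18:u+19]=1
        G=np.argwhere((g*s>0)|(y*s>0))[:,::-1]; Y=np.argwhere(y*s>0)[:,::-1]
        if len(G)<8 or len(Y)<1: print(name,'unseen',len(G),len(Y)); continue
        c,_,_=cv2.minAreaRect(G.astype(np.float32)); P=onz(f,c,.06);Q=onz(f,Y.mean(0),.06)
        print(name,'vial px',np.round(c,1),'bubble',np.round(Y.mean(0),1),len(G),len(Y),'offset mm (world x,y)',np.round((Q-P)[:2]*1000,1))
E
python3 - <<'E'
from h import *
bub('top0'); grab('top','t1'); bub('t1'); plan((0.4535,-0.144,0.104),1.33)
E
```

```text
time_s: 4.05
ee_pos: [0.4546, -0.1382, 0.167]
tool_rot: [0.897, 1.379, -0.888]
ft_force: [8.7, 14.8, 0.2]
grip_width: 0.0376
front vial px [373.  228.5] bubble [371.9 233.2] 47 12 offset mm (world x,y) [-11.6   2.7]
side vial px [416.6 210.8] bubble [414.3 210.2] 48 10 offset mm (world x,y) [1.3 5.5]
front vial px [372.7 228.9] bubble [372.2 231.1] 49 12 offset mm (world x,y) [-5.4  1.1]
side vial px [412.  209.5] bubble [414.5 210. ] 22 10 offset mm (world x,y) [-1.2 -6. ]
t 4.1 yaw now 0.414 q6 -0.862 grip now [ 0.4548 -0.138   0.1057] F [ 7.6 13.6  0.1] w 0.0373
 first rot [-0.916  0.    -0.006] then shift mm [ 1.7 -5.9  0.3]
```

```bash
python3 -m handwheel '[{"tx":0,"ty":0,"tz":0,"rx":0.15,"ry":0,"rz":0,"fingers":1},{"tx":0,"ty":0,"tz":0,"rx":0.15,"ry":0,"rz":0,"fingers":1},{"tx":0,"ty":0,"tz":0,"rx":0.15,"ry":0,"rz":0,"fingers":1},{"tx":0,"ty":0,"tz":0,"rx":0.15,"ry":0,"rz":0,"fingers":1},{"tx":0,"ty":0,"tz":0,"rx":0.1,"ry":0,"rz":0,"fingers":1}]'
python3 - <<'E'
from h import *
grab('top','t2'); bub('t2'); plan((0.4535,-0.144,0.104),1.33)
E
```

```text
time_s: 4.72
ee_pos: [0.4565, -0.1381, 0.167]
tool_rot: [1.417, 1.064, -1.402]
ft_force: [15.4, 16.0, -5.8]
grip_width: 0.0373
front vial px [372.9 229. ] bubble [372.8 229.1] 49 11 offset mm (world x,y) [-0.3  0.2]
side vial px [411.3 209.3] bubble [414.8 209.9] 24 12 offset mm (world x,y) [-1.5 -8.4]
t 4.775 yaw now -0.281 q6 -0.169 grip now [ 0.457  -0.1379  0.1057] F [15.  15.8 -4.9] w 0.0375
 first rot [ 1.531e+00 -9.000e-03 -1.000e-03] then shift mm [1.7 6.4 1.5]
```

Front is level. Release, rise, and go over the side knob.

```bash
python3 -m handwheel '[{"tx":0,"ty":0,"tz":0,"rx":0,"ry":0,"rz":0,"fingers":-1},{"tx":0,"ty":0,"tz":0,"rx":0,"ry":0,"rz":0,"fingers":-1},{"tx":0,"ty":0,"tz":0,"rx":0,"ry":0,"rz":0,"fingers":-1},{"tx":-35,"ty":0,"tz":0,"rx":0,"ry":0,"rz":0,"fingers":-1},{"tx":-35,"ty":0,"tz":0,"rx":0,"ry":0,"rz":0,"fingers":-1}]'
python3 - <<'E'
from h import *
plan((0.549,-0.275,0.17),-.28)
E
```

```text
time_s: 5.4
ee_pos: [0.4522, -0.1403, 0.2371]
tool_rot: [1.405, 1.071, -1.407]
ft_force: [1.2, -0.7, -1.0]
grip_width: 0.084
t 5.4 yaw now -0.27 q6 -0.176 grip now [ 0.452  -0.1403  0.1758] F [ 1.2 -0.7 -1. ] w 0.084
 first rot [0.01  0.    0.002] then shift mm [  5.8 130.3 102.7]
```

```bash
python3 -m handwheel '[{"tx":0,"ty":33,"tz":26,"rx":0,"ry":0,"rz":0,"fingers":-1},{"tx":0,"ty":33,"tz":26,"rx":0,"ry":0,"rz":0,"fingers":-1},{"tx":0,"ty":33,"tz":26,"rx":0,"ry":0,"rz":0,"fingers":-1},{"tx":0,"ty":31,"tz":25,"rx":0,"ry":0,"rz":0,"fingers":-1},{"tx":0,"ty":0,"tz":0,"rx":0,"ry":0,"rz":0,"fingers":-1}]'
python3 - <<'E'
from h import *
grab('wrist','w3'); plan((0.549,-0.275,0.104),-.27); print(proj('w3',(.549,-.275,.116)))
E
```

```text
time_s: 6.02
ee_pos: [0.5519, -0.2769, 0.2365]
tool_rot: [1.406, 1.066, -1.406]
ft_force: [-0.0, 1.3, 1.3]
grip_width: 0.0878
t 6.075 yaw now -0.271 q6 -0.304 grip now [ 0.5506 -0.2752  0.1749] F [-0.5  0.7  0.1] w 0.0876
 first rot [-0.001  0.     0.001] then shift mm [70.9 -1.6  0.2]
[317.56764145 258.82733455]
```

View pics/w3.png

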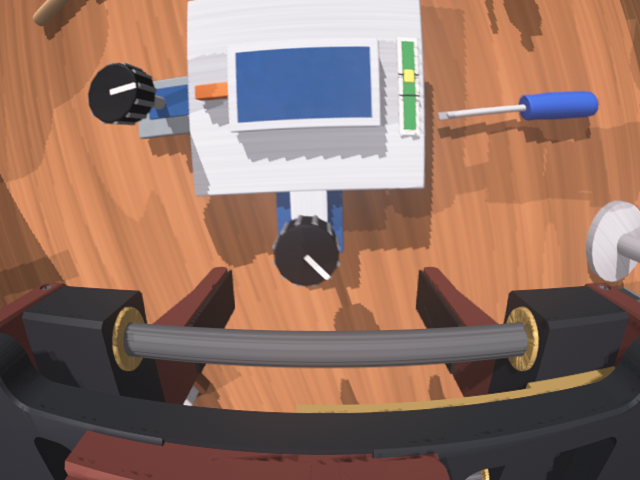

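Knob top centre is at about (307,251). The side vial is at (407,40 to 132), with its bubble at (409,76) above the middle. I'll measure both numerically.

```bash
python3 - <<'E'
from h import *
g=onz('w3',(307,251),.116); print('knob',g); plan((g[0],g[1],.104),-.27)
im=load('w3')['img']; hsv=cv2.cvtColor(im,cv2.COLOR_RGB2HSV)
print([ (v,tuple(im[v,408])) for v in range(32,140,3)])
G=np.argwhere(cv2.inRange(hsv[:150,395:425],(45,90,50),(80,255,255))>0)[:,::-1]+[395,0]
Y=np.argwhere(cv2.inRange(hsv[:150,395:425],(22,110,130),(40,255,255))>0)[:,::-1]+[395,0]
a=onz('w3',(G[:,0].mean(),G[:,1].min()),.06);b=onz('w3',(G[:,0].mean(),G[:,1].max()),.06);c=onz('w3',Y.mean(0),.06)
print(a,b,np.linalg.norm(a-b)*1e3,'bubble off mid mm',1e3*(c-(a+b)/2)[:2],Y.mean(0))
# platform & tray
w={'tab':(197,91),'tray nl':(229,47),'tray fl':(376,40),'tray nr':(233,131),'tray fr':(380,124)}
P={k:onz('w3',v,.076) for k,v in w.items()}; print({k:np.round(v,4) for k,v in P.items()})
E
```

```text
knob [ 0.5445059  -0.26894409  0.116     ]
t 6.075 yaw now -0.271 q6 -0.304 grip now [ 0.5506 -0.2752  0.1749] F [-0.5  0.7  0.1] w 0.0876
 first rot [-0.001  0.     0.001] then shift mm [70.9 -7.6 -4.4]
[(32, (np.uint8(235), np.uint8(232), np.uint8(237))), (35, (np.uint8(236), np.uint8(233), np.uint8(237))), (38, (np.uint8(252), np.uint8(249), np.uint8(249))), (41, (np.uint8(180), np.uint8(215), np.uint8(178))), (44, (np.uint8(100), np.uint8(181), np.uint8(114))), (47, (np.uint8(101), np.uint8(181), np.uint8(115))), (50, (np.uint8(101), np.uint8(181), np.uint8(115))), (53, (np.uint8(102), np.uint8(182), np.uint8(115))), (56, (np.uint8(101), np.uint8(182), np.uint8(116))), (59, (np.uint8(102), np.uint8(182), np.uint8(116))), (62, (np.uint8(102), np.uint8(182), np.uint8(116))), (65, (np.uint8(102), np.uint8(182), np.uint8(116))), (68, (np.uint8(108), np.uint8(182), np.uint8(116))), (71, (np.uint8(255), np.uint8(248), np.uint8(136))), (74, (np.uint8(254), np.uint8(247), np.uint8(136))), (77, (np.uint8(254), np.uint8(246), np.uint8(134))), (80, (np.uint8(255), np.uint8(245), np.uint8(13
[... 718 characters left out ...]
), np.uint8(180), np.uint8(115))), (125, (np.uint8(101), np.uint8(181), np.uint8(116))), (128, (np.uint8(104), np.uint8(182), np.uint8(118))), (131, (np.uint8(245), np.uint8(239), np.uint8(239))), (134, (np.uint8(229), np.uint8(222), np.uint8(225))), (137, (np.uint8(221), np.uint8(216), np.uint8(223)))]
[ 0.64710034 -0.15709026  0.06      ] [ 0.62984655 -0.21744864  0.06      ] 62.77600900587489 bubble off mid mm [1.48836032 6.32877443] [408.48387097  75.22580645]
{'tab': array([ 0.4986, -0.1538,  0.076 ]), 'tray nl': array([ 0.5275, -0.1318,  0.076 ]), 'tray fl': array([ 0.6213, -0.1549,  0.076 ]), 'tray nr': array([ 0.515 , -0.1882,  0.076 ]), 'tray fr': array([ 0.6083, -0.2104,  0.076 ])}
```

```bash
python3 -m handwheel '[{"tx":18,"ty":-3,"tz":-2,"rx":0,"ry":0,"rz":0,"fingers":-1},{"tx":18,"ty":-3,"tz":-1,"rx":0,"ry":0,"rz":0,"fingers":-1},{"tx":18,"ty":-1,"tz":0,"rx":0,"ry":0,"rz":0,"fingers":-1},{"tx":17,"ty":0,"tz":0,"rx":0,"ry":0,"rz":0,"fingers":-1},{"tx":0,"ty":0,"tz":0,"rx":0,"ry":0,"rz":0,"fingers":1}]' && python3 -m handwheel '[{"tx":0,"ty":0,"tz":0,"rx":0,"ry":0,"rz":0,"fingers":1},{"tx":0,"ty":0,"tz":0,"rx":0,"ry":0,"rz":0,"fingers":1},{"tx":0,"ty":0,"tz":0,"rx":0,"ry":0,"rz":0,"fingers":1},{"tx":0,"ty":0,"tz":0,"rx":0,"ry":0,"rz":0,"fingers":1},{"tx":0,"ty":0,"tz":0,"rx":0,"ry":0,"rz":0,"fingers":1}]' && python3 -m handwheel '[{"tx":0,"ty":0,"tz":0,"rx":-0.16,"ry":0,"rz":0,"fingers":1},{"tx":0,"ty":0,"tz":0,"rx":-0.18,"ry":0,"rz":0,"fingers":1},{"tx":0,"ty":0,"tz":0,"rx":-0.18,"ry":0,"rz":0,"fingers":1},{"tx":0,"ty":0,"tz":0,"rx":-0.18,"ry":0,"rz":0,"fingers":1},{"tx":0,"ty":0,"tz":0,"rx":-0.17,"ry":0,"rz":0,"fingers":1}]'
python3 - <<'E'
from h import *
grab('top','t3'); bub('t3'); plan((0.549,-0.275,0.104),-.27); grab('wrist','w4')
E
```

```text
time_s: 6.7
ee_pos: [0.5434, -0.2684, 0.1643]
tool_rot: [1.405, 1.073, -1.407]
ft_force: [-0.4, 0.1, -0.2]
grip_width: 0.0811
time_s: 7.32
ee_pos: [0.5436, -0.2692, 0.1658]
tool_rot: [1.404, 1.071, -1.407]
ft_force: [-4.6, 0.3, 5.1]
grip_width: 0.0374
time_s: 7.95
ee_pos: [0.5427, -0.2693, 0.1658]
tool_rot: [0.752, 1.441, -0.754]
ft_force: [-6.9, -1.3, 6.4]
grip_width: 0.0374
front unseen 0 0
side vial px [417.4 210.6] bubble [417.2 210.4] 49 9 offset mm (world x,y) [0.4 0.3]
t 8.0 yaw now 0.613 q6 -1.186 grip now [ 0.5425 -0.2693  0.1045] F [-7.8 -0.1  6.2] w 0.0375
 first rot [ 0.883 -0.001  0.004] then shift mm [0.5 7.5 3.8]
```

Side is level too. Release, rise, and go to the hood.

```bash
python3 -m handwheel '[{"tx":0,"ty":0,"tz":0,"rx":0,"ry":0,"rz":0,"fingers":-1},{"tx":0,"ty":0,"tz":0,"rx":0,"ry":0,"rz":0,"fingers":-1},{"tx":0,"ty":0,"tz":0,"rx":0,"ry":0,"rz":0,"fingers":-1},{"tx":-45,"ty":0,"tz":0,"rx":0,"ry":0,"rz":0,"fingers":-1},{"tx":-45,"ty":0,"tz":0,"rx":0,"ry":0,"rz":0,"fingers":-1}]' && python3 -m handwheel '[{"tx":0,"ty":0,"tz":0,"rx":-0.18,"ry":0,"rz":0,"fingers":-1},{"tx":0,"ty":0,"tz":0,"rx":-0.18,"ry":0,"rz":0,"fingers":-1},{"tx":0,"ty":0,"tz":0,"rx":-0.18,"ry":0,"rz":0,"fingers":-1},{"tx":0,"ty":0,"tz":0,"rx":-0.18,"ry":0,"rz":0,"fingers":-1},{"tx":0,"ty":0,"tz":0,"rx":-0.18,"ry":0,"rz":0,"fingers":-1}]'
python3 - <<'E'
from h import *
grab('wrist','w5'); plan((0.58,0.217,0.15),1.67); plan((0.70,-.19,0.2),1.33)
E
```

```text
time_s: 8.68
ee_pos: [0.5446, -0.2692, 0.2561]
tool_rot: [0.757, 1.436, -0.757]
ft_force: [0.2, 0.7, -0.2]
grip_width: 0.0843
time_s: 9.3
ee_pos: [0.5449, -0.2694, 0.2556]
tool_rot: [0.051, 1.57, -0.051]
ft_force: [1.1, -0.7, -0.0]
grip_width: 0.0875
t 9.35 yaw now 1.513 q6 -2.086 grip now [ 0.5449 -0.2694  0.1943] F [ 0.6  0.3 -1.2] w 0.0884
 first rot [-0.157  0.     0.   ] then shift mm [ 44.3 480.6  83.1]
t 9.35 yaw now 1.513 q6 -2.086 grip now [ 0.5449 -0.2694  0.1943] F [ 0.6  0.3 -1.2] w 0.0884
 first rot [0.183 0.    0.   ] then shift mm [ -5.7 114.1 131.7]
```

```bash
python3 -m handwheel '[{"tx":0,"ty":55,"tz":1,"rx":0,"ry":0,"rz":0,"fingers":-1},{"tx":0,"ty":55,"tz":1,"rx":0,"ry":0,"rz":0,"fingers":-1},{"tx":0,"ty":55,"tz":1,"rx":0,"ry":0,"rz":0,"fingers":-1},{"tx":0,"ty":55,"tz":1,"rx":0,"ry":0,"rz":0,"fingers":-1},{"tx":0,"ty":55,"tz":1,"rx":0,"ry":0,"rz":0,"fingers":-1}]' && python3 -m handwheel '[{"tx":8,"ty":55,"tz":0,"rx":0,"ry":0,"rz":0,"fingers":-1},{"tx":8,"ty":55,"tz":0,"rx":0,"ry":0,"rz":0,"fingers":-1},{"tx":8,"ty":55,"tz":0,"rx":0,"ry":0,"rz":0,"fingers":-1},{"tx":8,"ty":46,"tz":0,"rx":-0.157,"ry":0,"rz":0,"fingers":-1},{"tx":8,"ty":0,"tz":0,"rx":0,"ry":0,"rz":0,"fingers":-1}]' && python3 -m handwheel '[{"tx":0,"ty":0,"tz":0,"rx":0,"ry":0,"rz":0,"fingers":-1},{"tx":0,"ty":0,"tz":0,"rx":0,"ry":0,"rz":0,"fingers":-1},{"tx":0,"ty":0,"tz":0,"rx":0,"ry":0,"rz":0,"fingers":-1},{"tx":0,"ty":0,"tz":0,"rx":0,"ry":0,"rz":0,"fingers":-1},{"tx":0,"ty":0,"tz":0,"rx":0,"ry":0,"rz":0,"fingers":-1}]'
python3 - <<'E'
from h import *
grab('top','t4'); bub('t4'); grab('wrist','w6'); plan((0.58,0.217,0.15),1.67)
im=load('w6')['img']; hsv=cv2.cvtColor(im,cv2.COLOR_RGB2HSV)
m=cv2.inRange(hsv,(4,190,150),(14,255,255)); m[400:]=0
n,l,s,c=cv2.connectedComponentsWithStats(m)
print([(s[i].tolist(),np.round(c[i])) for i in range(1,n) if s[i,4]>60])
E
```

```text
time_s: 9.98
ee_pos: [0.5694, 0.0063, 0.2558]
tool_rot: [0.058, 1.569, -0.058]
ft_force: [0.4, -1.0, 0.4]
grip_width: 0.0878
time_s: 10.6
ee_pos: [0.5842, 0.2183, 0.2153]
tool_rot: [-0.069, 1.569, 0.07]
ft_force: [0.1, -0.4, 0.5]
grip_width: 0.0877
time_s: 11.22
ee_pos: [0.5842, 0.2146, 0.2159]
tool_rot: [-0.067, 1.569, 0.067]
ft_force: [0.5, 1.2, -0.9]
grip_width: 0.0881
front vial px [372.9 229. ] bubble [372.8 229.3] 43 10 offset mm (world x,y) [-0.8  0.2]
side vial px [417.5 210.6] bubble [417.3 210.6] 32 7 offset mm (world x,y) [0.1 0.4]
t 11.325 yaw now 1.657 q6 -1.415 grip now [0.5842 0.2148 0.1545] F [-0.2 -0.6  0. ] w 0.0881
 first rot [-0.013  0.     0.   ] then shift mm [ 4.5  2.6 -3.9]
[]
```

View pics/w6.png

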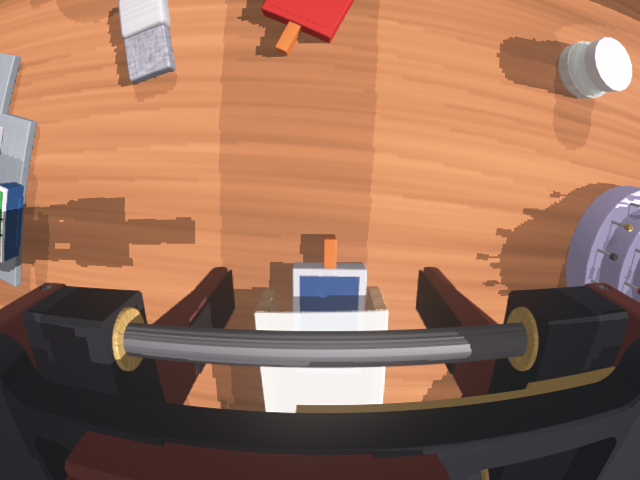

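Both bubbles are central. The wrist view shows the tab from (330,237) at its tip to (331,266) at its root, and the tray's near end from (293,265) to (366,264).

```bash
python3 - <<'E'
from h import *
for n,uv,z in [('tip',(330,238),.016),('root',(331,267),.016),('L',(293,265),.018),('R',(366,264),.018),('hoodL',(256,311),.05),('hoodR',(387,310),.05)]: print(n,np.round(onz('w6',uv,z),4))
a=onz('w6',(293,265),.018);b=onz('w6',(366,264),.018); print(np.linalg.norm(a-b),np.arctan2(*(b-a)[1::-1]))
t=onz('w6',(330.5,252),.016); print(t); y=1.66; plan((t[0],t[1],.1),y); plan((t[0],t[1],.022),y)
im=load('w6')['img'];print(im[230:270:6,330])
E
```

```text
tip [0.5883 0.2171 0.016 ]
root [0.612 0.22  0.016]
L [0.6123 0.1898 0.018 ]
R [0.6065 0.2473 0.018 ]
hoodL [0.6401 0.1664 0.05  ]
hoodR [0.6308 0.2627 0.05  ]
0.05781983679401562 1.6708093849131738
[0.59962256 0.21847604 0.016     ]
t 11.325 yaw now 1.657 q6 -1.415 grip now [0.5842 0.2148 0.1545] F [-0.2 -0.6  0. ] w 0.0881
 first rot [-0.003  0.     0.   ] then shift mm [54.5  2.3 15.7]
t 11.325 yaw now 1.657 q6 -1.415 grip now [0.5842 0.2148 0.1545] F [-0.2 -0.6  0. ] w 0.0881
 first rot [-0.003  0.     0.   ] then shift mm [132.5   2.3  15.7]
[[196 129  92]
 [135  77  48]
 [242 142  82]
 [242 142  83]
 [242 142  83]
 [242 144  85]
 [243 143  85]]
```

```bash
python3 -m handwheel '[{"tx":35,"ty":1,"tz":8,"rx":-0.012,"ry":0,"rz":0,"fingers":-0.4},{"tx":35,"ty":1,"tz":7,"rx":0,"ry":0,"rz":0,"fingers":-0.4},{"tx":30,"ty":0,"tz":0,"rx":0,"ry":0,"rz":0,"fingers":-0.4},{"tx":20,"ty":0,"tz":0,"rx":0,"ry":0,"rz":0,"fingers":-0.4},{"tx":12,"ty":0,"tz":0,"rx":0,"ry":0,"rz":0,"fingers":-0.4}]' && python3 -m handwheel '[{"tx":0,"ty":0,"tz":0,"rx":0,"ry":0,"rz":0,"fingers":1},{"tx":0,"ty":0,"tz":0,"rx":0,"ry":0,"rz":0,"fingers":1},{"tx":0,"ty":0,"tz":0,"rx":0,"ry":0,"rz":0,"fingers":1},{"tx":0,"ty":0,"tz":0,"rx":0,"ry":0,"rz":0,"fingers":1},{"tx":0,"ty":0,"tz":0,"rx":0,"ry":0,"rz":0,"fingers":1}]'
python3 - <<'E'
from h import *
plan((.5996,.2185,.022),1.67)
E
```

```text
time_s: 11.95
ee_pos: [0.5984, 0.2183, 0.0824]
tool_rot: [-0.077, 1.571, 0.077]
ft_force: [-0.2, -0.3, -0.2]
grip_width: 0.0616
time_s: 12.58
ee_pos: [0.599, 0.2184, 0.084]
tool_rot: [-0.077, 1.569, 0.077]
ft_force: [0.1, -0.1, -0.6]
grip_width: 0.0148
t 12.575 yaw now 1.669 q6 -1.428 grip now [0.599  0.2184 0.0227] F [ 0.1 -0.1 -0.6] w 0.0148
 first rot [-0.001  0.     0.   ] then shift mm [0.7 0.1 0.6]
```

```bash
python3 -m handwheel '[{"tx":0,"ty":0,"tz":0,"rx":0,"ry":0,"rz":0,"fingers":1},{"tx":0,"ty":0,"tz":0,"rx":0,"ry":0,"rz":0,"fingers":1},{"tx":0,"ty":0,"tz":-5,"rx":0,"ry":0,"rz":0,"fingers":1},{"tx":0,"ty":0,"tz":-10,"rx":0,"ry":0,"rz":0,"fingers":1},{"tx":0,"ty":0,"tz":-15,"rx":0,"ry":0,"rz":0,"fingers":1}]' && python3 -m handwheel '[{"tx":0,"ty":0,"tz":-15,"rx":0,"ry":0,"rz":0,"fingers":1},{"tx":0,"ty":0,"tz":-15,"rx":0,"ry":0,"rz":0,"fingers":1},{"tx":0,"ty":0,"tz":-15,"rx":0,"ry":0,"rz":0,"fingers":1},{"tx":0,"ty":0,"tz":-15,"rx":0,"ry":0,"rz":0,"fingers":1},{"tx":0,"ty":0,"tz":-15,"rx":0,"ry":0,"rz":0,"fingers":1}]' && python3 -m handwheel '[{"tx":0,"ty":0,"tz":0,"rx":0,"ry":0,"rz":0,"fingers":1},{"tx":0,"ty":0,"tz":0,"rx":0,"ry":0,"rz":0,"fingers":-0.4},{"tx":0,"ty":0,"tz":0,"rx":0,"ry":0,"rz":0,"fingers":-0.4},{"tx":0,"ty":0,"tz":0,"rx":0,"ry":0,"rz":0,"fingers":-0.4},{"tx":0,"ty":0,"tz":0,"rx":0,"ry":0,"rz":0,"fingers":-0.4}]' && python3 -m handwheel '[{"tx":-30,"ty":0,"tz":0,"rx":0,"ry":0,"rz":0,"fingers":-0.4},{"tx":-30,"ty":0,"tz":30,"rx":0,"ry":0,"rz":0,"fingers":-1},{"tx":-10,"ty":0,"tz":30,"rx":0,"ry":0,"rz":0,"fingers":-1},{"tx":0,"ty":0,"tz":30,"rx":0,"ry":0,"rz":0,"fingers":-1},{"tx":0,"ty":0,"tz":30,"rx":0,"ry":0,"rz":0,"fingers":-1}]'
python3 - <<'E'
from h import *
plan((.5996,.2185,.022),1.67); grab('top','t5'); grab('wrist','w7')
a=load('top0')['img'];a=load('t5')['img'][:,:,::-1]
cv2.imwrite('pics/v8.png',np.hstack([cv2.resize(load('w7')['img'][:,:,::-1],(480,360)),cv2.resize(a[130:340,205:345],(240,360),interpolation=cv2.INTER_CUBIC)]))
E
```

```text
time_s: 13.2
ee_pos: [0.569, 0.2154, 0.0839]
tool_rot: [-0.077, 1.568, 0.077]
ft_force: [2.7, 0.1, 2.4]
grip_width: 0.0098
time_s: 13.82
ee_pos: [0.4938, 0.2081, 0.0839]
tool_rot: [-0.077, 1.568, 0.077]
ft_force: [3.4, 0.7, 2.6]
grip_width: 0.0096
time_s: 14.45
ee_pos: [0.494, 0.2079, 0.0834]
tool_rot: [-0.077, 1.57, 0.077]
ft_force: [-0.4, -0.3, 0.4]
grip_width: 0.0465
time_s: 15.08
ee_pos: [0.6146, 0.2198, 0.1538]
tool_rot: [-0.077, 1.569, 0.077]
ft_force: [0.2, -0.4, 0.3]
grip_width: 0.0877
t 15.075 yaw now 1.669 q6 -1.431 grip now [0.6146 0.2198 0.0925] F [ 0.2 -0.4  0.3] w 0.0877
 first rot [-0.001 -0.     0.   ] then shift mm [ 70.5   0.2 -15.1]
```

View pics/v8.png

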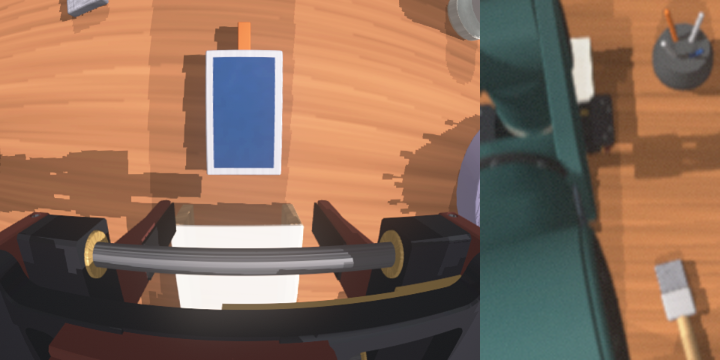

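The tray is wholly out and lying flat before the mouth. Its blue top is at (213..275, 57..167) in the scaled picture. I'll measure its centre and yaw from the blue inset corners.

```bash
cat >> h.py <<'E'
def blue(f,roi,z):
    u0,v0,u1,v1=roi; hsv=cv2.cvtColor(load(f)['img'],cv2.COLOR_RGB2HSV); m=np.zeros(hsv.shape[:2],np.uint8)
    m[v0:v1,u0:u1]=cv2.inRange(hsv[v0:v1,u0:u1],(100,90,60),(125,255,255))
    c=max(cv2.findContours(m,0,cv2.CHAIN_APPROX_NONE)[0],key=cv2.contourArea)[:,0]
    W=np.array([onz(f,p,z)[:2] for p in c])*1000; (cx,cy),(w,h),a=cv2.minAreaRect(W.astype(np.float32))
    b=cv2.boxPoints(((cx,cy),(w,h),a)); e=max((b[1]-b[0],b[2]-b[1]),key=np.linalg.norm); e=e*np.sign(e[0])
    print('blue centre mm',round(cx,1),round(cy,1),'size',round(w,1),round(h,1),'yaw',round(float(np.arctan2(e[1],e[0])),4)); return cx/1e3,cy/1e3,np.arctan2(e[1],e[0])
E
python3 - <<'E'
from h import *
x,y,a=blue('w7',(265,60,390,245),.018)
plan((x,y,.09),a+np.pi/2); plan((x,y,.022),a+np.pi/2)
blue('w3',(225,35,385,135),.076); 
E
```

```text
blue centre mm 555.9 211.9 size 87.3 47.4 yaw 0.098
t 15.175 yaw now 1.668 q6 -1.431 grip now [0.6172 0.22   0.0925] F [-0.2 -0.5 -0.6] w 0.0879
 first rot [-0.001  0.003 -0.   ] then shift mm [  2.5  -2.1 -61.5]
t 15.175 yaw now 1.668 q6 -1.431 grip now [0.6172 0.22   0.0925] F [-0.2 -0.5 -0.6] w 0.0879
 first rot [-0.001  0.003 -0.   ] then shift mm [ 70.5  -2.1 -61.5]
blue centre mm 567.3 -170.7 size 47.4 86.9 yaw -0.2416
```

```bash
python3 -m handwheel '[{"tx":0,"ty":-1,"tz":-31,"rx":0,"ry":0,"rz":0,"fingers":-1},{"tx":5,"ty":0,"tz":-30,"rx":0,"ry":0,"rz":0,"fingers":-1},{"tx":30,"ty":0,"tz":0,"rx":0,"ry":0,"rz":0,"fingers":-1},{"tx":20,"ty":0,"tz":0,"rx":0,"ry":0,"rz":0,"fingers":-1},{"tx":14,"ty":0,"tz":0,"rx":0,"ry":0,"rz":0,"fingers":-1}]' && python3 -m handwheel '[{"tx":0,"ty":0,"tz":0,"rx":0,"ry":0,"rz":0,"fingers":1},{"tx":0,"ty":0,"tz":0,"rx":0,"ry":0,"rz":0,"fingers":1},{"tx":0,"ty":0,"tz":0,"rx":0,"ry":0,"rz":0,"fingers":1},{"tx":0,"ty":0,"tz":0,"rx":0,"ry":0,"rz":0,"fingers":1},{"tx":0,"ty":0,"tz":0,"rx":0,"ry":0,"rz":0,"fingers":1}]' 
python3 - <<'E'
from h import *
plan((.5559,.213,.022),1.669)
E
```

```text
time_s: 15.8
ee_pos: [0.5515, 0.2126, 0.0836]
tool_rot: [-0.078, 1.572, 0.077]
ft_force: [-0.1, -0.1, 0.8]
grip_width: 0.088
time_s: 16.42
ee_pos: [0.5537, 0.213, 0.0854]
tool_rot: [-0.077, 1.568, 0.077]
ft_force: [-0.9, 0.5, 5.3]
grip_width: 0.0598
t 16.425 yaw now 1.669 q6 -1.418 grip now [0.5538 0.213  0.0241] F [-0.9  0.5  5.3] w 0.0598
 first rot [-0.     0.001 -0.   ] then shift mm [ 2.1 -0.2  2.2]
```

Gripped at 59.8 mm. Lift, carry across high, and turn to the stand's yaw.

```bash
python3 -m handwheel '[{"tx":-10,"ty":0,"tz":0,"rx":0,"ry":0,"rz":0,"fingers":1},{"tx":-25,"ty":0,"tz":0,"rx":0,"ry":0,"rz":0,"fingers":1},{"tx":-40,"ty":0,"tz":0,"rx":0,"ry":0,"rz":0,"fingers":1},{"tx":-40,"ty":0,"tz":0,"rx":0,"ry":0,"rz":0,"fingers":1},{"tx":-30,"ty":0,"tz":0,"rx":0,"ry":0,"rz":0,"fingers":1}]' && python3 -m handwheel '[{"tx":0,"ty":0,"tz":0,"rx":0.07,"ry":0,"rz":0,"fingers":1},{"tx":0,"ty":0,"tz":0,"rx":0.07,"ry":0,"rz":0,"fingers":1},{"tx":0,"ty":0,"tz":0,"rx":0.07,"ry":0,"rz":0,"fingers":1},{"tx":0,"ty":0,"tz":0,"rx":0.07,"ry":0,"rz":0,"fingers":1},{"tx":0,"ty":0,"tz":0,"rx":0.06,"ry":0,"rz":0,"fingers":1}]' 
python3 - <<'E'
from h import *
plan((.57,-.17,.17),1.329);plan((.693,-.202,.17),1.329)
E
```

```text
time_s: 17.05
ee_pos: [0.5531, 0.2127, 0.2315]
tool_rot: [-0.077, 1.569, 0.077]
ft_force: [1.4, -0.3, -3.5]
grip_width: 0.0601
time_s: 17.68
ee_pos: [0.5525, 0.2126, 0.2296]
tool_rot: [0.191, 1.563, -0.192]
ft_force: [0.0, 0.1, -2.3]
grip_width: 0.0596
t 17.675 yaw now 1.327 q6 -1.076 grip now [0.5525 0.2125 0.1683] F [ 0.   0.1 -2.3] w 0.0596
 first rot [-0.002 -0.001  0.001] then shift mm [  -1.7 -367.3  108.6]
t 17.675 yaw now 1.327 q6 -1.076 grip now [0.5525 0.2125 0.1683] F [ 0.   0.1 -2.3] w 0.0596
 first rot [-0.002 -0.001  0.001] then shift mm [  -1.7 -368.9  235.7]
```

```bash
python3 -m handwheel '[{"tx":0,"ty":-37,"tz":11,"rx":0,"ry":0,"rz":0,"fingers":1},{"tx":0,"ty":-37,"tz":11,"rx":0,"ry":0,"rz":0,"fingers":1},{"tx":0,"ty":-37,"tz":11,"rx":0,"ry":0,"rz":0,"fingers":1},{"tx":0,"ty":-37,"tz":11,"rx":0,"ry":0,"rz":0,"fingers":1},{"tx":0,"ty":-37,"tz":11,"rx":0,"ry":0,"rz":0,"fingers":1}]' && python3 -m handwheel '[{"tx":0,"ty":-37,"tz":11,"rx":0,"ry":0,"rz":0,"fingers":1},{"tx":0,"ty":-37,"tz":11,"rx":0,"ry":0,"rz":0,"fingers":1},{"tx":0,"ty":-37,"tz":11,"rx":0,"ry":0,"rz":0,"fingers":1},{"tx":0,"ty":-37,"tz":11,"rx":0,"ry":0,"rz":0,"fingers":1},{"tx":0,"ty":-36,"tz":11,"rx":0,"ry":0,"rz":0,"fingers":1}]' && python3 -m handwheel '[{"tx":0,"ty":0,"tz":30,"rx":0,"ry":0,"rz":0,"fingers":1},{"tx":0,"ty":0,"tz":40,"rx":0,"ry":0,"rz":0,"fingers":1},{"tx":0,"ty":0,"tz":40,"rx":0,"ry":0,"rz":0,"fingers":1},{"tx":0,"ty":0,"tz":15,"rx":0,"ry":0,"rz":0,"fingers":1},{"tx":0,"ty":0,"tz":0,"rx":0,"ry":0,"rz":0,"fingers":1}]' && python3 -m handwheel '[{"tx":0,"ty":0,"tz":0,"rx":0,"ry":0,"rz":0,"fingers":1},{"tx":0,"ty":0,"tz":0,"rx":0,"ry":0,"rz":0,"fingers":1},{"tx":0,"ty":0,"tz":0,"rx":0,"ry":0,"rz":0,"fingers":1},{"tx":0,"ty":0,"tz":0,"rx":0,"ry":0,"rz":0,"fingers":1},{"tx":0,"ty":0,"tz":0,"rx":0,"ry":0,"rz":0,"fingers":1}]'
python3 - <<'E'
from h import *
plan((.693,-.202,.17),1.329); grab('wrist','w8')
E
```

```text
time_s: 18.3
ee_pos: [0.5617, 0.0188, 0.2297]
tool_rot: [0.19, 1.563, -0.19]
ft_force: [-0.1, 0.7, -2.6]
grip_width: 0.0597
time_s: 18.92
ee_pos: [0.571, -0.1729, 0.2297]
tool_rot: [0.19, 1.563, -0.19]
ft_force: [0.3, -0.3, -1.6]
grip_width: 0.0599
time_s: 19.55
ee_pos: [0.6933, -0.2018, 0.2291]
tool_rot: [0.19, 1.563, -0.19]
ft_force: [0.2, -0.4, -2.6]
grip_width: 0.0593
time_s: 20.18
ee_pos: [0.6929, -0.2017, 0.2298]
tool_rot: [0.19, 1.562, -0.19]
ft_force: [0.3, 0.2, -1.9]
grip_width: 0.0598
t 20.175 yaw now 1.329 q6 -1.708 grip now [ 0.6929 -0.2017  0.1685] F [ 0.3  0.2 -1.9] w 0.0598
 first rot [-0.  0.  0.] then shift mm [-1.5 -0.3  0.2]
```

View pics/w8.png

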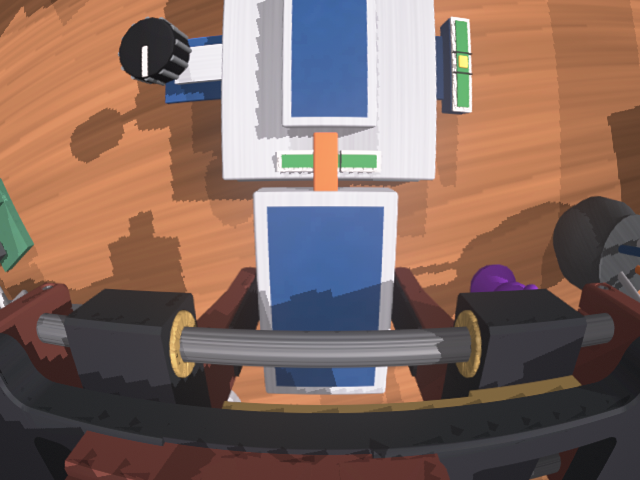

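The front bubble at (464,62) is between its marks. The held tray shows its blue near edge at row 207, columns 267 to 383; the lower tray's blue far edge is at row 117, columns 291 to 367. From these I'll get the offset between the two.

```bash
python3 - <<'E'
from h import *
hsv=cv2.cvtColor(load('w8')['img'],cv2.COLOR_RGB2HSV); B=cv2.inRange(hsv,(100,90,60),(125,255,255))
def fit(us,vs,z,ax):
    P=[]
    if ax=='v': # horizontal edge: first/last blue row per column
        for u in us:
            r=np.where(B[vs[0]:vs[1],u])[0]+vs[0]; P.append((u,r.max()+.5 if z<.1 else r.min()-.5))
    return np.array([onz('w8',p,z)[:2] for p in P])
def sides(rows,u0,u1,z):
    L=[];Rr=[]
    for v in rows:
        r=np.where(B[v,u0:u1])[0]+u0; L.append(onz('w8',(r.min()-.5,v),z)[:2]);Rr.append(onz('w8',(r.max()+.5,v),z)[:2])
    return np.array(L),np.array(Rr)
def ang(P):
    d=np.linalg.svd(P-P.mean(0))[2][0]; return np.arctan2(d[1],d[0])
yaw=-.2414; xh=np.array([np.cos(yaw),np.sin(yaw)]); yh=np.array([-xh[1],xh[0]])
for n,us,vs,z,rows,s in (('low',range(300,360,3),(60,130),.076,range(5,110,5),-1),('held',range(275,375,3),(195,260),.162,range(212,262,4),1)):
    E=fit(us,vs,z,'v');L,Rr=sides(rows,255,400,z)
    aL,aR,aE=[(a+np.pi/2)%np.pi-np.pi/2 for a in (ang(L),ang(Rr),ang(E)-np.pi/2)]
    ex=(E@xh).mean()+s*.0436; ey=((L@yh).mean()+(Rr@yh).mean())/2
    print(n,'yaw',np.round([aL,aR,aE],3),'width',np.round((L@yh).mean()-(Rr@yh).mean(),4),'centre',ex*xh+ey*yh,'stand-frame',ex,ey)
g=get_obs()['ee_pos'][:2]; print('grip',g, g@xh,g@yh)
E
```

```text
low yaw [-0.236 -0.245 -0.242] width -0.0472 centre [ 0.56822639 -0.17031356] stand-frame 0.5924657761338766 -0.029533705375761034
held yaw [-0.243 -0.233 -0.241] width -0.0476 centre [ 0.69502253 -0.20410428] stand-frame 0.7236634579849932 -0.03203245651339412
grip [ 0.69294127 -0.20167976] 0.7210629295807975 -0.03017579650303373
```

Offset agrees with the earlier estimates: back 131 mm, left about 1.7 mm. Moving over the pile and lowering.

```bash
python3 -m handwheel '[{"tx":0,"ty":1.7,"tz":-25,"rx":0,"ry":0,"rz":0,"fingers":1},{"tx":0,"ty":0,"tz":-35,"rx":0,"ry":0,"rz":0,"fingers":1},{"tx":0,"ty":0,"tz":-35,"rx":0,"ry":0,"rz":0,"fingers":1},{"tx":0,"ty":0,"tz":-36,"rx":0,"ry":0,"rz":0,"fingers":1},{"tx":0,"ty":0,"tz":0,"rx":0,"ry":0,"rz":0,"fingers":1}]' && python3 -m handwheel '[{"tx":15,"ty":0,"tz":0,"rx":0,"ry":0,"rz":0,"fingers":1},{"tx":15,"ty":0,"tz":0,"rx":0,"ry":0,"rz":0,"fingers":1},{"tx":15,"ty":0,"tz":0,"rx":0,"ry":0,"rz":0,"fingers":1},{"tx":10,"ty":0,"tz":0,"rx":0,"ry":0,"rz":0,"fingers":1},{"tx":5,"ty":0,"tz":0,"rx":0,"ry":0,"rz":0,"fingers":1}]' && python3 -m handwheel '[{"tx":2,"ty":0,"tz":0,"rx":0,"ry":0,"rz":0,"fingers":1},{"tx":2,"ty":0,"tz":0,"rx":0,"ry":0,"rz":0,"fingers":1},{"tx":1,"ty":0,"tz":0,"rx":0,"ry":0,"rz":0,"fingers":1},{"tx":0,"ty":0,"tz":0,"rx":0,"ry":0,"rz":0,"fingers":1},{"tx":0,"ty":0,"tz":0,"rx":0,"ry":0,"rz":0,"fingers":1}]'
python3 - <<'E'
from h import *
yaw=-.2414; xh=np.array([np.cos(yaw),np.sin(yaw)]); yh=np.array([-xh[1],xh[0]])
t=(.5925-.0024)*xh+(-.0285)*yh
plan((t[0],t[1],.1001),1.329)
E
```

```text
time_s: 20.85
ee_pos: [0.5634, -0.1676, 0.2296]
tool_rot: [0.191, 1.565, -0.189]
ft_force: [0.2, -0.1, -2.8]
grip_width: 0.0596
time_s: 21.48
ee_pos: [0.566, -0.1686, 0.1684]
tool_rot: [0.19, 1.564, -0.19]
ft_force: [-0.2, -1.0, -2.9]
grip_width: 0.0596
time_s: 22.1
ee_pos: [0.5663, -0.1687, 0.1649]
tool_rot: [0.19, 1.562, -0.19]
ft_force: [0.0, 0.5, -2.6]
grip_width: 0.0597
t 22.1 yaw now 1.329 q6 -1.735 grip now [ 0.5663 -0.1687  0.1036] F [ 0.   0.5 -2.6] w 0.0597
 first rot [0. 0. 0.] then shift mm [ 3.5 -0.  -0.1]
```

```bash
python3 -m handwheel '[{"tx":1,"ty":0,"tz":0,"rx":0,"ry":0,"rz":0,"fingers":1},{"tx":1,"ty":0,"tz":0,"rx":0,"ry":0,"rz":0,"fingers":1},{"tx":0.5,"ty":0,"tz":0,"rx":0,"ry":0,"rz":0,"fingers":1},{"tx":0.5,"ty":0,"tz":0,"rx":0,"ry":0,"rz":0,"fingers":1},{"tx":0,"ty":0,"tz":0,"rx":0,"ry":0,"rz":0,"fingers":1}]' && python3 -m handwheel '[{"tx":0.5,"ty":0,"tz":0,"rx":0,"ry":0,"rz":0,"fingers":1},{"tx":0,"ty":0,"tz":0,"rx":0,"ry":0,"rz":0,"fingers":1},{"tx":0,"ty":0,"tz":0,"rx":0,"ry":0,"rz":0,"fingers":1},{"tx":0,"ty":0,"tz":0,"rx":0,"ry":0,"rz":0,"fingers":1},{"tx":0,"ty":0,"tz":0,"rx":0,"ry":0,"rz":0,"fingers":1}]'
```

```text
time_s: 22.72
ee_pos: [0.5662, -0.1687, 0.1616]
tool_rot: [0.19, 1.563, -0.19]
ft_force: [-0.1, -0.6, -3.1]
grip_width: 0.06
time_s: 23.35
ee_pos: [0.5662, -0.1687, 0.1614]
tool_rot: [0.19, 1.562, -0.19]
ft_force: [-0.7, 0.3, 3.2]
grip_width: 0.06
```

Contact (Fz went from -3 to +3 N at the expected height). Release, rise straight up, and check.

```bash
python3 -m handwheel '[{"tx":0,"ty":0,"tz":0,"rx":0,"ry":0,"rz":0,"fingers":-1},{"tx":0,"ty":0,"tz":0,"rx":0,"ry":0,"rz":0,"fingers":-1},{"tx":0,"ty":0,"tz":0,"rx":0,"ry":0,"rz":0,"fingers":-1},{"tx":0,"ty":0,"tz":0,"rx":0,"ry":0,"rz":0,"fingers":-1},{"tx":-20,"ty":0,"tz":0,"rx":0,"ry":0,"rz":0,"fingers":-1}]' && python3 -m handwheel '[{"tx":-40,"ty":0,"tz":0,"rx":0,"ry":0,"rz":0,"fingers":-1},{"tx":-40,"ty":0,"tz":0,"rx":0,"ry":0,"rz":0,"fingers":-1},{"tx":0,"ty":0,"tz":40,"rx":0,"ry":0,"rz":0,"fingers":-1},{"tx":0,"ty":0,"tz":50,"rx":0,"ry":0,"rz":0,"fingers":-1},{"tx":0,"ty":0,"tz":40,"rx":0,"ry":0,"rz":0,"fingers":-1}]' && python3 -m handwheel '[{"tx":0,"ty":0,"tz":0,"rx":0,"ry":0,"rz":0,"fingers":-1},{"tx":0,"ty":0,"tz":0,"rx":0,"ry":0,"rz":0,"fingers":-1},{"tx":0,"ty":0,"tz":0,"rx":0,"ry":0,"rz":0,"fingers":-1},{"tx":0,"ty":0,"tz":0,"rx":0,"ry":0,"rz":0,"fingers":-1},{"tx":0,"ty":0,"tz":0,"rx":0,"ry":0,"rz":0,"fingers":-1}]'
python3 - <<'E'
from h import *
plan((.693,-.202,.17),1.329); grab('wrist','w9')
E
```

```text
time_s: 23.98
ee_pos: [0.5651, -0.1682, 0.18]
tool_rot: [0.191, 1.566, -0.189]
ft_force: [0.1, 1.0, 0.4]
grip_width: 0.0881
time_s: 24.6
ee_pos: [0.694, -0.2002, 0.2614]
tool_rot: [0.19, 1.562, -0.19]
ft_force: [-0.7, 0.4, -0.3]
grip_width: 0.088
time_s: 25.22
ee_pos: [0.692, -0.1997, 0.2615]
tool_rot: [0.19, 1.562, -0.19]
ft_force: [-0.1, 0.5, -1.0]
grip_width: 0.0878
t 25.225 yaw now 1.329 q6 -1.706 grip now [ 0.692  -0.1997  0.2002] F [-0.1  0.5 -1. ] w 0.0878
 first rot [-0.  0.  0.] then shift mm [30.2 -2.   1.5]
```

View pics/w9.png

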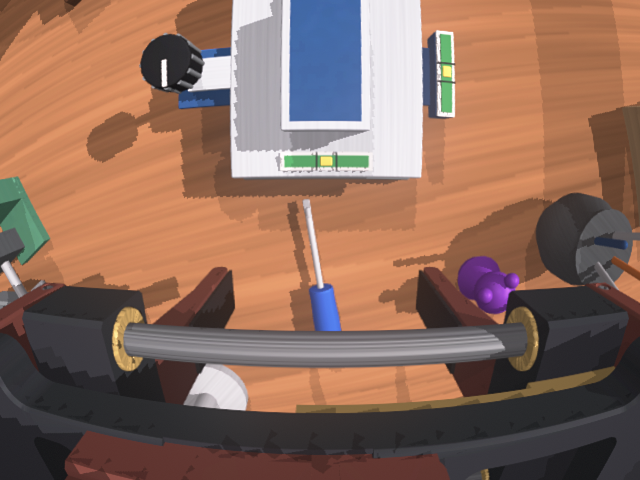

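Both bubbles, at (325,161) and (447,72), are between their marks, and the tray sits on the pile looking square. One numeric check against the earlier lower-tray measurement, plus an enlarged crop of the end face.

```bash
python3 - <<'E'
from h import *
hsv=cv2.cvtColor(load('w9')['img'],cv2.COLOR_RGB2HSV); B=cv2.inRange(hsv,(100,90,60),(125,255,255)); z=.094
yaw=-.2414; xh=np.array([np.cos(yaw),np.sin(yaw)]); yh=np.array([-xh[1],xh[0]])
E=np.array([onz('w9',(u,np.where(B[80:135,u])[0].max()+80.5),z)[:2] for u in range(298,355,3)])
L=[];Q=[]
for v in range(5,115,5):
    r=np.where(B[v,270:385])[0]+270; L.append(onz('w9',(r.min()-.5,v),z)[:2]);Q.append(onz('w9',(r.max()+.5,v),z)[:2])
L=np.array(L);Q=np.array(Q)
ang=lambda P:((lambda d:np.arctan2(d[1],d[0]))(np.linalg.svd(P-P.mean(0))[2][0])+np.pi/2)%np.pi-np.pi/2
print('yaw',ang(L),ang(Q),'width',((L-Q).mean(0))@yh,'stand frame centre',(E@xh).mean()-.0436,(L.mean(0)+Q.mean(0))@yh/2,'lower was .5925 -.0295')
grab('top','t9'); bub('t9'); blue('t9',(395,210,430,265),.094); blue('top0',(395,210,430,265),.076)
a=load('w9')['img'][:,:,::-1]; cv2.imwrite('pics/c9.png',cv2.resize(a[60:185,225:460],(800,426),interpolation=cv2.INTER_CUBIC))
E
```

```text
yaw -0.23818105078656182 -0.24507663524311152 width -0.0472409155393189 stand frame centre 0.5930649176619397 -0.03032509525983962 lower was .5925 -.0295
front unseen 7 0
side unseen 0 0Traceback (most recent call last):
  File "<stdin>", line 11, in <module>
  File "h.py", line 45, in blue
    c=max(cv2.findContours(m,0,cv2.CHAIN_APPROX_NONE)[0],key=cv2.contourArea)[:,0]
      ~~~^^^^^^^^^^^^^^^^^^^^^^^^^^^^^^^^^^^^^^^^^^^^^^^^^^^^^^^^^^^^^^^^^^^^
ValueError: max() iterable argument is empty
```

The upper tray is within about 1 mm and 0.01 rad of the lower tray. The top camera's view is blocked by the arm, but the wrist view is clear enough. Handing in.

```bash
python3 -c "
from cell import env
print(env.close_job())"
```

```text
the job is handed in; nothing more can be done
None
```

I levelled the stand, drew the tray out of the hood, let it go flat on the bench, then picked it up again and stacked it on the lower tray. I handed the job in at about 25 s; no verdict is reported.

- **Levelling:** I turned the front knob 1.6 rad clockwise and the side knob 0.87 rad counter-clockwise. The front knob took a single grasp, not the several the brief expected. The last wrist picture shows both bubbles between their marks.
- **Tray on the bench:** I pulled it out by its tab, released it, and saw it flat and clear of the mouth.
- **Stacking:** I lowered it in small steps until contact (about 6 N change on the wrist) and released it. Its centre measured about 0.6 mm and 0.8 mm from the lower tray's, and its yaw was within about 0.01 rad.
- **At the end:** The gripper was open and well clear, and nothing had been pushed about that I could see.

**Checks that failed or disagreed:**
- The scene camera was veiled and of little use.
- The last top-camera check found nothing because the arm was in the way, so the final check rests on the wrist camera alone. The planned close-up of the tray edges was not made either.
- While the tray was held, the camera put it about 2 mm sideways of the jaw centre. I placed it between the two estimates.

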